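# Fold the settings tray's cover shut and tuck it under the lip

### The arm

A 6-joint arm with a two-finger parallel gripper is mounted at the origin on the work surface. World frame = base frame: x ahead of the robot, y to its left, z up, the work surface at z = 0. Lengths are in m, angles in rad, forces in N, time in s.
With the tool pointing down it reaches from about 0.375 to 0.975 m from the base axis. Payload 3.8 kg.
Tool frame: the origin (TCP) lies midway between the tips of the shut fingers; the grasp point (between the pads) lies 19 mm behind it; z points along the fingers, y is the line along which they close (so a half turn about z gives the same grasp; the last joint's range is limited). The gripper opens to 88 mm and grips with 3 to 60 N. Pads are 18 mm wide; open, the fingers measure 123 mm over their backs; the gripper's body (75 mm by 187 mm) begins 45 mm behind the grasp point.
Start: joints at [-1.244, 0.264, 1.604, -0, 1.274, -0.037], TCP at [0.24, -0.631, 0.239] pointing down, gripper open.
Joint ranges: [-2.63, 2.63], [-0.94, 2.18], [0.31, 2.57], [-1.31, 4.45], [0, 2.66], [-2.55, 2.55]. Speed limits (rad/s): [2.57, 2.57, 3.14, 3.14, 3.14, 3.14].

### API

Orientations are given as a rotation vector (axis times angle).
In Python, from cell import manip, inverse_kinematics, cams, order gives the robot as it stands. Calls block until the motion is done:
- manip.move_pose(position, orientation): joint-space move of the TCP to a pose.
- manip.move_linear(position, rate=0.15, rot=None): straight line of the TCP; rot=None keeps the orientation; rate is the mean speed in m/s.
- manip.set_joints(angles): joint-space move.
- manip.set_gripper(opening, force=None): finger opening in m; force is the grip in N (None keeps the last); returns when the fingers have stopped.
- manip.dwell(seconds).
- inverse_kinematics(position, orientation): joint angles nearest the present ones, or None.
- manip.state(): the state.
- cams.capture(name): name is "side" or "top"; returns a dict with "image" (480x640x3 uint8, blue, green, red), "z_map" (480x640 float32, m along the optical axis (not along the pixel's ray), 0 where there is no reading), "intrinsics" (3x3 intrinsics, pixels), "position" and "orientation" of the camera in the world. Camera axes: x right, y down, z forward; pixel columns grow to the right and rows downward; lengths in m; the calibration is good to about 2 mm. A picture is of the moment at which its call begins.
A pose or a line that the arm cannot do raises manip.IKError and nothing moves.
- order.close_job(): hands the job in; it is judged then, once.
The state is a dict: "clock": time; "joint_pos": joint angles; "joint_velocities": joint speeds; "tau": joint torques, N m; "tool_pos": TCP position; "tcp_rot": TCP orientation; "contact_force": force on the tool from outside, world axes, zero at the start; "moment": the same for the moment, N m; "gripper_width": finger opening in m; "grasp_force": force on a finger pad.
Only numpy, scipy, OpenCV 4.12 (cv2) and the standard library are available. Lean on these libraries where they do the work, as an engineer would, in place of code of your own. Each camera call takes 0.05 s, during which the arm holds its last target. There are 200 camera calls.

### The job

The white cover of the small grey tray of cabochon settings stands open on a springy hinge. With a fingertip, fold the cover down flat over the settings, then, keeping it pressed lightly down, push it along by its ridge until its free edge is fully home beneath the lip at the other end of the tray, and let go so that it stays shut by itself. Only push and press lightly: do not pinch the cover, do not lift or shove the tray, and leave the jade, the ring gauge, the petrified wood round and the display case alone.

Things in the scene. Friction and masses are not known exactly. Their poses are not given: they have to be found in the camera images.
- tray: Grey plastic tray, 160 mm (x) by 130 mm (y), walls 30 mm high, 1.3 to 2 kg, loose on the ledge; nine compartments with brass settings. Origin at the centre of its underside, z up, +x from the cover's hinge to the lip. Hinge pin along y at x = -66 mm (plus the value of joint slot), z = 32 mm, in two lugs 34 mm long, 9 mm wide, 42 mm high at y = +-60 mm.
- cover (a joint): Hinge angle of the white cover, rad: 0 = flat over the tray (a stop there), 1.57 = upright, up to 2.0 as it opens away from the lip. A weak spring (0.08 N m per rad, about 1.6 rad) raises the cover again when let go untucked; 1 to 2 N at the ridge holds it flat. Tucked and let go, it rests against the lip's underside at about 0.04 rad.
- slot (a joint): How far the hinge pin has been pushed along its slots towards the lip, m: 0 = fully back, 0.014 = end stop, fully home. It stays where it is left and takes about 3 N to push. With the cover flat the free edge is 4 mm short of the lip at 0 and reaches 10 mm beneath it at 0.014.
- cover_edge (a point): Middle of the cover's free edge, 115 mm from the hinge pin. The cover is a stiff white sheet 114 mm long, 108 mm wide, 3 mm thick; its middle plane passes through the pin; when flat its top is 33.5 mm above the ledge. Axes: x from hinge to free edge, z up when the cover is flat.
- cover_ridge (a point): Middle of the top of the ridge on the cover's outer face (the top when flat; the side away from the lip when open): 60 mm long across the cover, 6 mm thick, 8 mm high, centre line 82 mm from the hinge pin. The sheet is bare between hinge and ridge.
- lip_edge (a point): Middle of the lower front edge of the retaining lip, 38 mm above the ledge, at x = 53 mm of the tray. The lip is a grey shelf 100 mm wide and 4 mm thick that reaches back over the tray from its end, x = 53 to 75 mm.
- jade: Bystander: chunk of green jade about 62 x 45 x 52 mm. Origin at the centre of its underside.
- ring_gauge: Bystander: steel ring gauge lying flat, 68 mm outside, 38 mm bore, 22 mm high. Origin at the centre of its underside.
- wood_round: Bystander: polished petrified wood round lying flat, 88 mm across, 23 mm high. Origin at the centre of its underside.
- case: Bystander: clear display case, 180 (x) x 220 (y) x 243 mm high, fixed to the ledge. Origin at the centre of its underside.

How it is judged:
On the way:
1. the cover is folded down flat (within 0.05 rad) with its hinge not yet pushed home (slot under 8 mm) (value of joint cover below 0.05 rad and value of joint slot below 0.008 m), for 0.05 s.
At the end, for the whole second after the job is handed in: The cover lies shut by itself (within 0.06 rad of flat) with its edge beneath the lip: the hinge pushed more than 10 mm of its 14 mm along the slots; the tray at rest on the ledge within 30 mm of where it stood, the bystanders within 20 mm (value of joint cover below 0.06 rad and value of joint slot above 0.01 m and linear speed of tray below 0.01 m/s and distance of tray from where it was at the start of the episode below 0.03 m and height (world z) of tray below 0.01 m and distance of each of jade, ring_gauge, wood_round from where it was at the start of the episode below 0.02 m); the robot touches nothing.
It fails at once if the tray is lifted or tipped (10 mm, 0.1 rad) (height (world z) of tray above 0.01 m or angle between tray's own z axis and vertical above 0.1 rad).
It fails at once if the tray is shoved more than 30 mm (distance of tray from where it was at the start of the episode above 0.03 m).
It fails at once if the cover or tray is pinched or pressed hard (over 35 N) (contact force between the fingers and tray above 35 N).
It fails at once if a bystander is moved more than 20 mm (distance of any of jade, ring_gauge, wood_round from where it was at the start of the episode above 0.02 m).
It fails at once if the display case is touched (contact force between any of the arm, the fingers and case above 1 N).
It also fails if it takes over 38 s, if anything falls off the work surface, if the arm or the gripper's body presses on something with over 40 N, if the wrist force passes 120 N, or if a joint passes its speed limit or range.

## Working session

There is one attempt and no reset: what is moved stays moved. The work goes in short steps, each a Python script; the robot and the scene stay as the last script left them, time stands still between calls to the robot, and variables do not carry over. Pictures are saved under pics/ and viewed, at most 10 in all, crops included, and the job is handed in when it is done.

```bash
mkdir -p pics; ls
python3 - <<'E'
from cell import manip,cams
import cv2,numpy as np
for n in("top","side"):
    c=cams.capture(n); cv2.imwrite(f"pics/{n}0.png",c["image"]); np.savez(f"{n}0.npz",**c)
    print(n,c["position"],c["orientation"],c["intrinsics"])
print(manip.state())
E
```

```text
pics
top [0.44380539 0.19845175 1.1247741 ] [-2.16351872  2.12642379 -0.16633778] [[523.24376449   0.         324.28194493]
 [  0.         523.24376449 246.22312806]
 [  0.           0.           1.        ]]
side [0.30798222 1.00179332 1.07707605] [-0.4767488   2.79379195 -1.03314882] [[618.19605175   0.         325.87829064]
 [  0.         618.19605175 240.4756054 ]
 [  0.           0.           1.        ]]
{'clock': 0.1, 'joint_pos': array([-1.24388232e+00,  2.64666352e-01,  1.60523965e+00,  2.05655401e-05,
        1.27370775e+00, -3.69179788e-02]), 'joint_velocities': array([ 8.74236292e-04, -3.45186076e-03, -2.76813085e-03,  6.26013033e-04,
       -6.41341305e-05,  9.21406246e-04]), 'tau': array([ 3.06320853e-04, -5.03622079e+01, -3.58071077e+01,  7.30382977e-02,
        2.33476254e-02, -6.02644513e-05]), 'tool_pos': array([ 0.23998935, -0.63020379,  0.23751904]), 'tcp_rot': array([-3.08778483e+00, -5.67987322e-01,  4.27888932e-04]), 'contact_force': array([-0.50428876, -0.39969547,  0.28958225]), 'moment': array([ 0.00283348, -0.01743039, -0.0145461 ]), 'grasp_force': 0.0, 'gripper_width': 0.088424793905904}
```

View pics/top0.png

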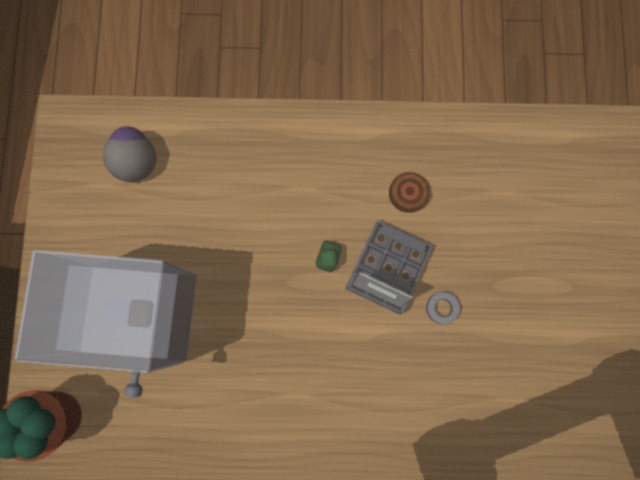

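View pics/side0.png

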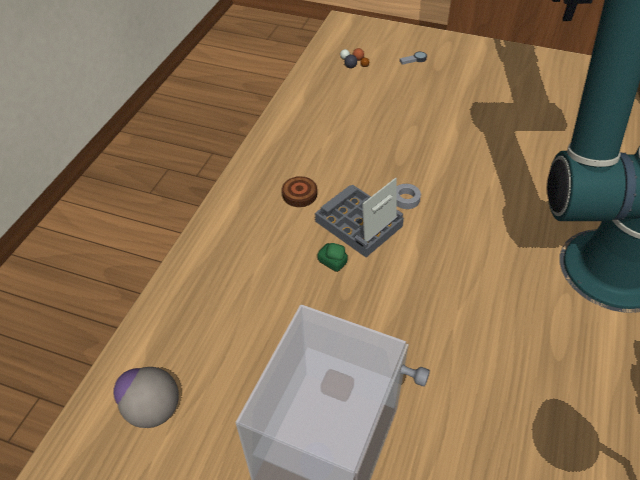

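The top view shows the tray centred near (390,267), with its lip edge at about (380,222)-(433,246). The upright cover and its ridge are at about (382,290). The jade is at (329,256), the gauge at (443,308), the wood at (409,191), and the case is far left. I'll fit the poses from depth.

```bash
cat > h.py <<'E'
import numpy as np,cv2
from scipy.spatial.transform import Rotation as R
def cloud(c):
    z=c["z_map"];K=c["intrinsics"];v,u=np.mgrid[:480,:640]
    p=np.stack([(u-K[0,2])*z/K[0,0],(v-K[1,2])*z/K[1,1],z],-1)
    P=p@R.from_rotvec(c["orientation"]).as_matrix().T+c["position"]; P[z==0]=np.nan
    return P
E
python3 - <<'E'
from h import *
P=cloud(np.load("top0.npz")); S=cloud(np.load("side0.npz"))
print("table z",np.nanmedian(P[200:240,450:600,2]),np.nanmedian(S[100:140,400:440,2]))
T=P[210:325,343:440]; m=(T[...,2]>.012)&(T[...,2]<.15)
n,l,st,_=cv2.connectedComponentsWithStats(m.astype(np.uint8)); 
for i in range(1,n):
    if st[i,4]>30:
        q=T[l==i]; print(i,st[i],q.mean(0),cv2.minAreaRect(q[:,:2].astype(np.float32)), cv2.minAreaRect(q[q[:,2]<.045][:,:2].astype(np.float32)))
T=S[175:260,310:410].reshape(-1,3); 
for N,T in(("top",T) ,):
    pass
for nm,Q,(a,b,c,d) in(("top",P,(210,325,343,440)),("side",S,(175,260,310,407))):
    q=Q[a:b,c:d].reshape(-1,3); h=q[(q[:,2]>.06)&(q[:,2]<.2)]
    mu=h.mean(0);_,s,V=np.linalg.svd(h-mu); print(nm,"cover n",len(h),mu,V.round(3),s,h[:,2].max()); print(cv2.minAreaRect(h[:,:2].astype(np.float32)))
    h=q[(q[:,2]>.036)&(q[:,2]<.046)];print("lip",len(h),cv2.minAreaRect(h[:,:2].astype(np.float32)))
for nm,(a,b,c,d) in dict(jade=(238,275,312,345),gauge=(285,330,424,464),wood=(168,215,385,434)).items():
    q=P[a:b,c:d].reshape(-1,3);q=q[q[:,2]>.012];print(nm,np.median(q,0),np.ptp(q,0))
E
```

```text
table z -0.0004658541694386731 -0.0008923189222527217
2 [   3   10   87   95 2645] [0.56149803 0.06046368 0.0518779 ] ((0.5699736475944519, 0.05708503723144531), (0.13027723133563995, 0.16108806431293488), 65.63059997558594) ((0.5699736475944519, 0.05708503723144531), (0.13027723133563995, 0.16108806431293488), 65.63059997558594)
34 [ 84  83  13  31 243] [ 0.48493184 -0.03585342  0.02100212] ((0.48485901951789856, -0.035846322774887085), (0.024476395919919014, 0.06258219480514526), 88.9366455078125) ((0.48485901951789856, -0.035846322774887085), (0.024476395919919014, 0.06258219480514526), 88.9366455078125)
top cover n 619 [0.51588678 0.08184012 0.11589439] [[-0.411 -0.912  0.01 ]
 [-0.109  0.039 -0.993]
 [-0.905  0.409  0.116]] [0.77350329 0.62609255 0.06046876] 0.15100501780172915
((0.5154715180397034, 0.08185180276632309), (0.10826459527015686, 0.01480533555150032), 65.67037200927734)
lip 669 ((0.5689840912818909, 0.05763234943151474), (0.12998045980930328, 0.1521030068397522), 65.60108947753906)
side cover n 1034 [0.5183276  0.08559188 0.10693188] [[-0.412 -0.911 -0.008]
 [ 0.09  -0.05   0.995]
 [ 0.907 -0.409 -0.103]] [1.01296122 0.83130977 0.07573701] 0.1524477441270471
((0.5174829363822937, 0.08320888131856918), (0.11116737872362137, 0.017261002212762833), 66.37483978271484)
lip 630 ((0.5865380167961121, 0.09464618563652039), (0.21166187524795532, 0.15582898259162903), 65.80867767333984)
jade [0.5865849  0.18666293 0.03943718] [0.06495286 0.05276019 0.04587067]
gauge [ 0.48426169 -0.05682472  0.0214307 ] [0.06688161 0.06633926 0.0163128 ]
wood [0.73385259 0.01327036 0.02180722] [0.08787911 0.08705165 0.01599305]
```

```bash
cat >> h.py <<'E'
C=np.array([.570,.0572]); d=np.array([-.411,-.912]); d=np.array([-d[1],d[0]]); d/=np.linalg.norm(d)
X=np.array([*d,0]);Z=np.array([0,0,-1.]);ROT=R.from_matrix(np.c_[X,np.cross(Z,X),Z]).as_rotvec()
def W(x,z): return np.array([*(C+d*(x-.009)),z])   # front tip corner at tray (x,z) -> TCP
HX,HZ,RC=-.066,.032,.068
def corner(t,rc=RC):
    c,s=np.cos(t),np.sin(t)
    x,z=rc*c-.0015*s, rc*s+.0015*c
    for r,h in((.079,.0095),(.085,.0095)): x=min(x,r*c-h*s-.0002)   # keep clear of ridge
    return HX+x,HZ+z
def F(st): f=st["contact_force"]; return round(float(f[:2]@d),2),round(float(f[2]),2)
E
python3 - <<'E'
from h import *
from cell import manip,cams,inverse_kinematics
manip.set_gripper(0.0,10)
x0,z0=HX-.035,corner(1.5)[1]
print(inverse_kinematics(W(x0,.28),ROT))
manip.move_pose(W(x0,.28),ROT)
manip.move_linear(W(x0,z0),rate=.15)
st=manip.state();print(st["clock"],st["tool_pos"],W(x0,z0),F(st),st["gripper_width"])
cv2.imwrite("pics/s1.png",cams.capture("side")["image"][100:300,220:480].repeat(3,0).repeat(3,1)[:600,:780])
E
```

```text
[ 1.62818848e-01 -1.34793164e-01  1.95093223e+00 -8.88178420e-16
  1.32545359e+00  2.15701607e+00]
5.4667 [0.47058282 0.10252424 0.10086416] [0.46971334 0.10239498 0.09993576] (0.9, -0.66) 0.0004987633112990927
```

View pics/s1.png

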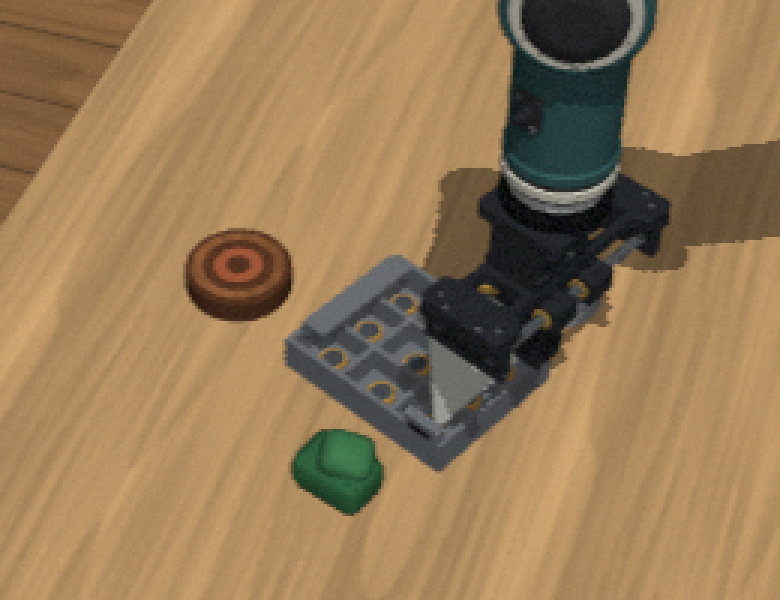

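The closed fingers (around (490,370) in the crop) stand behind the upright cover (450,385), and nothing has been disturbed. Next I fold it down.

Run:
```python
from h import *
from cell import manip,cams
for t in np.r_[1.45,1.3,1.15,1.0,.85,.7,.55,.42,.3,.2,.12]:
    manip.move_linear(W(*corner(t)),rate=.08); print(round(t,2),F(manip.state()))
x=corner(0)[0]; z=corner(.12)[1]
f0=F(manip.state())[1]
while z>.029:
    z-=.001; manip.move_linear(W(x,z),rate=.03); st=manip.state(); f=F(st); print(round(z,4),st["tool_pos"][2].round(4),f)
    if f[1]-f0>4: break
manip.dwell(.1);st=manip.state();print(st["clock"],F(st),z)
c=cams.capture("side");np.savez("s2.npz",**c)
cv2.imwrite("pics/s2.png",c["image"][100:300,220:480].repeat(3,0).repeat(3,1)[:600,:780])
```

```text
1.45 (0.33, -0.99)
1.3 (0.72, 0.72)
1.15 (-1.25, 0.41)
1.0 (0.37, -0.03)
0.85 (-0.47, -1.22)
0.7 (0.47, 1.01)
0.55 (-1.05, -0.14)
0.42 (-0.55, -0.12)
0.3 (-0.78, 1.43)
0.2 (-0.18, 0.3)
0.12 (-0.2, 0.62)
0.0406 0.0405 (-1.03, 0.91)
0.0396 0.0396 (-1.02, 0.0)
0.0386 0.0386 (-0.01, 0.85)
0.0376 0.0376 (0.45, 1.12)
0.0366 0.0366 (0.65, 1.25)
0.0356 0.0356 (0.78, 0.22)
0.0346 0.0347 (1.07, 0.35)
0.0336 0.0338 (1.41, 1.82)
0.0326 0.0333 (-0.35, 6.08)
11.2 (-0.13, 6.05) 0.03262964304942731
```

View pics/s2.png

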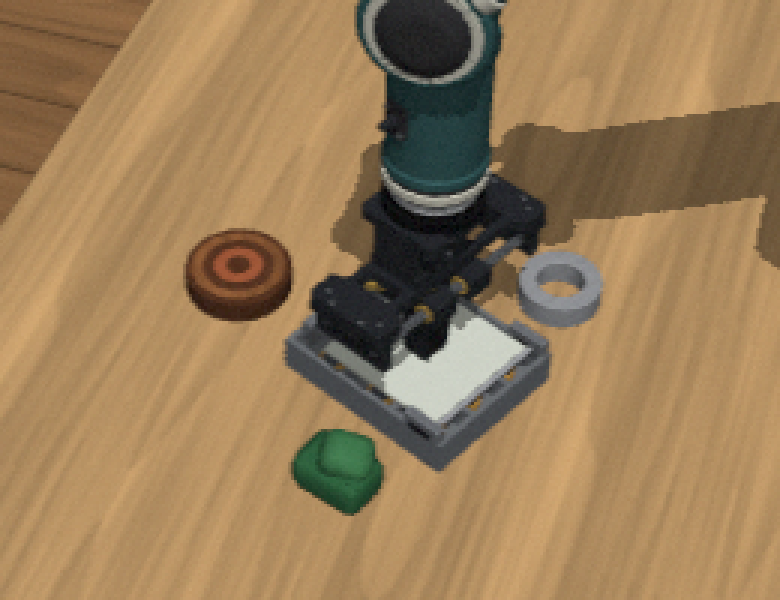

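The cover is flat under the fingertip at about 6 N, and the tray hasn't moved. Next I push along the ridge.

Run:
```python
from h import *
from cell import manip,cams
x0=corner(0)[0]; z=.0326
for s in np.arange(.002,.0275,.0015):
    manip.move_linear(W(x0+s,z),rate=.02); st=manip.state(); f=F(st)
    print(round(s*1e3,1),round(((st["tool_pos"][:2]-W(x0,z)[:2])@d)*1e3,1),f)
    if f[0]<-14 or f[1]>18: break
    if f[1]<3.5: z-=.0003
    if f[1]>9: z+=.0003
print(st["clock"],z)
c=cams.capture("side");np.savez("s3.npz",**c)
cv2.imwrite("pics/s3.png",c["image"][100:300,220:480].repeat(3,0).repeat(3,1)[:600,:780])
```

```text
2.0 1.6 (-2.93, 6.87)
3.5 3.0 (-2.36, 7.06)
5.0 4.4 (-2.45, 7.14)
6.5 5.9 (-2.61, 6.81)
8.0 7.4 (-1.28, 6.9)
9.5 8.9 (-2.04, 7.58)
11.0 10.4 (-2.76, 7.0)
12.5 11.8 (-1.78, 7.57)
14.0 13.4 (-2.79, 6.97)
15.5 14.4 (-4.27, 7.64)
17.0 14.9 (-5.74, 9.11)
18.5 16.3 (-5.33, 8.63)
20.0 17.6 (-5.51, 8.22)
21.5 19.1 (-5.86, 7.67)
23.0 20.5 (-6.38, 8.08)
24.5 22.1 (-5.53, 7.71)
26.0 23.6 (-6.66, 6.85)
15.5 0.0329
```

View pics/s3.png

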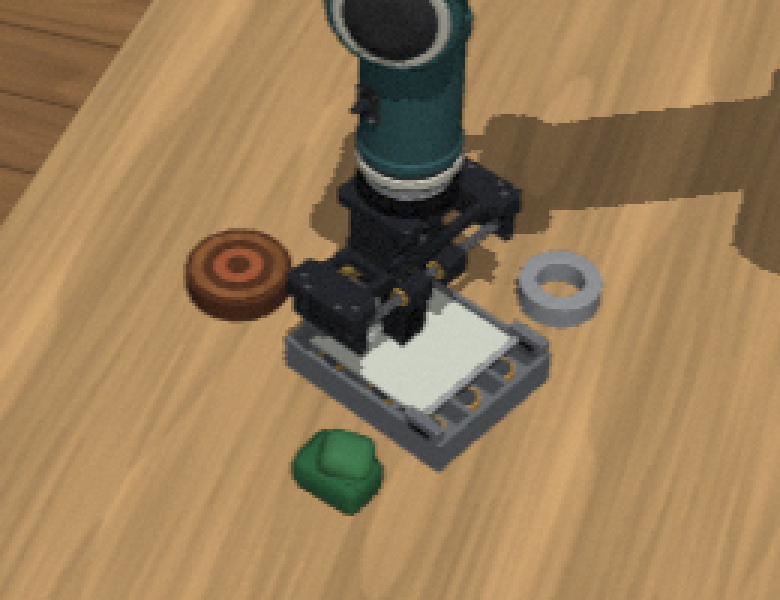

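The tray hasn't moved and the cover has travelled about 9 mm, since ridge contact came at 14.4 mm. Continue to the stop.

Run:
```python
from h import *
from cell import manip,cams
x0=corner(0)[0]; z=.0329
for s in np.arange(.027,.0345,.0008):
    manip.move_linear(W(x0+s,z),rate=.02); st=manip.state(); f=F(st)
    print(round(s*1e3,1),round(((st["tool_pos"][:2]-W(x0,z)[:2])@d)*1e3,1),f)
    if f[0]<-9.5: break
    if f[1]<3.5: z-=.0003
    if f[1]>9: z+=.0003
p=st["tool_pos"]; 
manip.move_linear(W(x0+s-.005,z),rate=.04)   # back off ridge
manip.move_linear(W(x0+s-.005,z+.02),rate=.04)
manip.move_linear(W(x0+s-.03,.28),rate=.2)
print(manip.state()["clock"],F(manip.state()))
for n in("top","side"):
    c=cams.capture(n);np.savez(n+"4.npz",**c); P=cloud(c)
    cv2.imwrite(f"pics/{n}4.png",c["image"][100:300,220:480].repeat(3,0).repeat(3,1)[:600,:780])
```

```text
27.0 24.6 (-5.45, 7.31)
27.8 24.8 (-7.36, 7.36)
28.6 24.8 (-8.95, 8.73)
29.4 24.9 (-10.7, 10.35)
18.7667 (-0.36, -0.55)
```

View pics/side4.png

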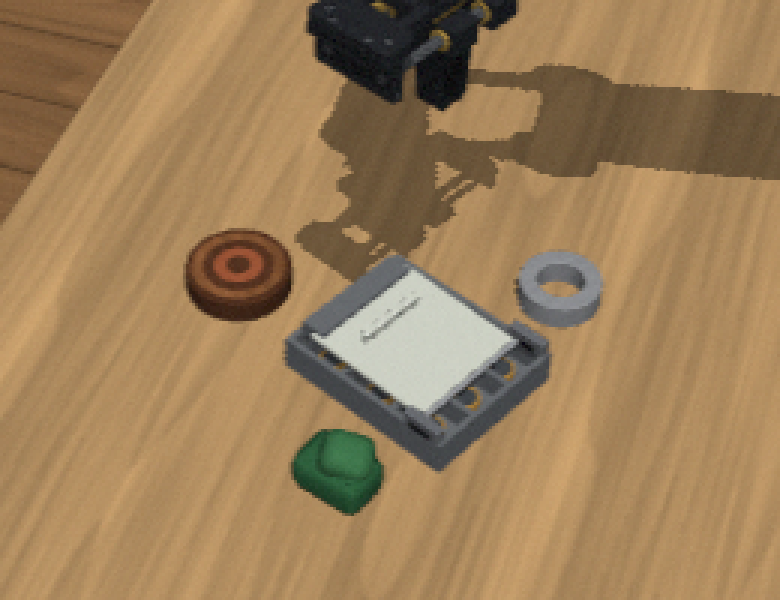

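The cover stays shut by itself with its edge under the lip. I'll measure the ridge position and the tray shift to confirm the slot value.

Run:
```python
from h import *
e=np.array([-d[1],d[0]])
for n in("top","side"):
    P=cloud(np.load(n+"4.npz")).reshape(-1,3); I=np.load(n+"4.npz")["image"].reshape(-1,3).astype(int)
    x=(P[:,:2]-C)@d; y=(P[:,:2]-C)@e
    r=(abs(y)<.025)&(abs(x)<.05)&(P[:,2]>.0395)&(P[:,2]<.06)
    print(n,"ridge x",x[r].mean(),np.percentile(x[r],[5,95]),r.sum(),"slot~",x[r].mean()-.016)
    w=(abs(y)<.04)&(abs(x)<.09)&(P[:,2]>.025)&(P[:,2]<.05)&(I.min(1)>125)
    print("white x",np.percentile(x[w],[1,99]),"expected home -0.051..0.053")
    for a in(-.04,-.02,.01,.03):
        k=(abs(y)<.04)&(abs(x-a)<.005);k&=P[:,2]<.038;print(a,np.median(P[k,2]).round(4),end=" ")
    k=(abs(x)<.095)&(abs(y)<.08)&(P[:,2]>.012)&(P[:,2]<.06)
    print(cv2.minAreaRect(P[k][:,:2].astype(np.float32)))
```

```text
top ridge x 0.0002629289239822136 [-0.00476794  0.00639178] 7 slot~ -0.015737071076017788
white x [-0.05404412  0.04538516] expected home -0.051..0.053
-0.04 0.0335 -0.02 0.0345 0.01 0.0352 0.03 nan ((0.5694367289543152, 0.057335373014211655), (0.1301967352628708, 0.16009792685508728), 65.6079330444336)
side ridge x 0.02625394345916912 [0.00920787 0.03980443] 82 slot~ 0.01025394345916912
white x [-0.05397209  0.05263616] expected home -0.051..0.053
-0.04 0.0328 -0.02 0.0341 0.01 0.0353 0.03 0.0357 ((0.5708483457565308, 0.05876993387937546), (0.13618697226047516, 0.1641829013824463), 65.95665740966797)
  return _methods._mean(a, axis=axis, dtype=dtype,
  ret = ret.dtype.type(ret / rcount)
```

The tray hasn't moved, but the hinge edge reads about 11 mm, so backing off while pressing may have dragged the cover back slightly. I'll push to the stop once more with less press, then lift straight up.

Run:
```python
from h import *
from cell import manip,cams
x0=corner(0)[0]
manip.move_linear(W(x0+.015,.06),rate=.2)
z=.0340; manip.move_linear(W(x0+.015,z),rate=.05); print(F(manip.state()))
for s in [.018,.021,.023,.0245,.026,.0275,.0285,.0295,.030]:
    manip.move_linear(W(x0+s,z),rate=.03); st=manip.state(); f=F(st)
    a=(st["tool_pos"][:2]-W(x0,z)[:2])@d
    print(round(s*1e3,1),round(a*1e3,1),f)
    if f[0]<-9.5: break
manip.move_linear(W(a+x0-.0003,z+.002),rate=.02); print(F(manip.state()))
manip.move_linear(W(a+x0-.001,.06),rate=.05)
manip.move_linear(W(-.11,.25),rate=.25)
manip.move_linear(W(-.19,.25),rate=.25)
manip.dwell(.3);print(manip.state()["clock"],F(manip.state()))
e=np.array([-d[1],d[0]])
for n in("top","side"):
    c=cams.capture(n); P=cloud(c).reshape(-1,3); I=c["image"].reshape(-1,3).astype(int)
    x=(P[:,:2]-C)@d; y=(P[:,:2]-C)@e
    w=(abs(y)<.04)&(abs(x)<.09)&(P[:,2]>.025)&(P[:,2]<.05)&(I.min(1)>125)
    print(n,"white x",np.percentile(x[w],[1,99]))
    cv2.imwrite(f"pics/{n}5.png",c["image"][100:300,220:480].repeat(3,0).repeat(3,1)[:600,:780])
```

```text
(-1.09, 2.25)
18.0 18.2 (-1.24, 1.01)
21.0 21.5 (0.35, 1.61)
23.0 23.4 (0.48, -0.24)
24.5 24.3 (-1.02, 1.2)
26.0 24.7 (-5.75, 1.47)
27.5 24.8 (-8.61, 3.46)
28.5 24.8 (-9.62, 5.15)
(-3.12, 1.18)
25.3917 (0.03, -0.48)
top white x [-0.05223609  0.05281971]
side white x [-0.05272191  0.05227882]
```

View pics/side5.png

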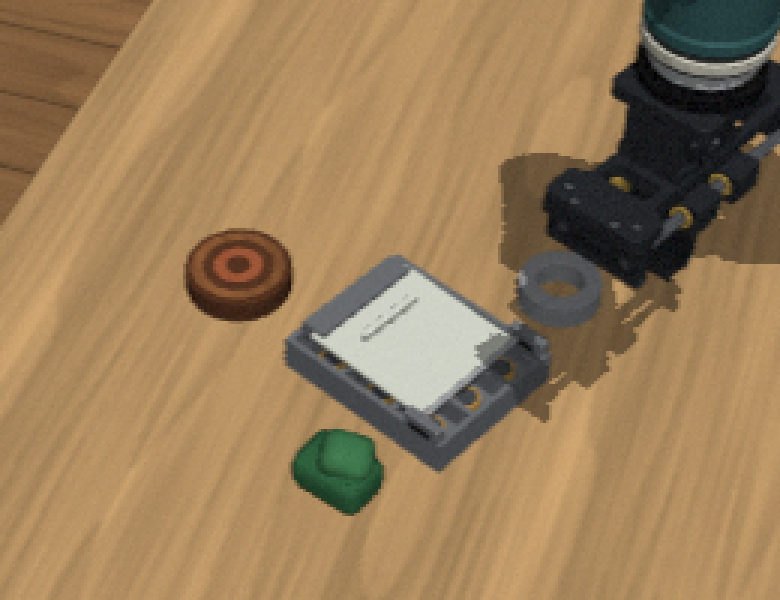

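The ridge only resisted from 24.3 mm up to the stop at 24.8 mm, so the cover is home. It's shut, and the robot is clear of everything.

```bash
python3 -c "
from cell import order;print(order.close_job())"
```

```text
the job is handed in; nothing more can be done
None
```

The cover is folded flat, pushed to its end stop under the lip and staying shut by itself; the tray and bystanders look unmoved, and the job was handed in at about 25 s with no verdict returned.

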